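Turn a gel cassette round, load it in the casting stand and set the clamp screw

ROBOT

A 7-joint arm with a two-finger parallel gripper is mounted at the origin on a cart in front of the work surface, level with it; the furniture and walls round the work are solid. World frame = base frame: x ahead of the robot, y to its left, z up, the work surface at z = 0. Lengths are in m, angles in rad, forces in N, time in s.
With the tool pointing down it reaches from about 0.425 to 0.925 m from the base axis. Payload 6.8 kg.
Tool frame: the origin (TCP) lies between the finger pads; the fingertips stand 22 mm ahead of it and the grasp point (between the pads) lies 3 mm ahead of it; z points along the fingers, y is the line along which they close (so a half turn about z gives the same grasp; the last joint's range is limited). The gripper opens to 85 mm and grips with 20 to 120 N. Pads are 22 mm wide; open, the fingers measure 114 mm over their backs; the gripper's body (76 mm by 85 mm) begins 54 mm behind the grasp point. The pads swing forward as they close: fully open they stand 13 mm farther back than shut.
Start: joints at [-1.398, 0.477, 0.022, 1.555, -0.011, 1.109, -0.083], TCP at [0.187, 0.649, 0.253] pointing down, gripper open.
Joint ranges: [-2.96, 2.96], [-0.34, 2.1], [-1.41, 1.46], [0.24, 2.44], [-1.37, 4.51], [0.17, 1.92], [-2.96, 2.96]. Speed limits (rad/s): [2.39, 2.39, 3.14, 3.14, 3.14, 3.14, 3.14].

INTERFACE

Orientations are given as a unit quaternion [w, x, y, z].
In Python, from station import bot gives the robot as it stands.
- The arm moves only by the tool servo_tool, never from a script. Its argument "motion" is a list that holds one entry, the list of rows, each a list of 5 numbers: the opening, from 0 (shut) to 1 (fully open), then the shift along the world's x, y, z each as a share of 0.04 m, from -1 to 1, then the turn about the world's z as a share of 0.12 rad, from -1 to 1. A call has 1 to 20 rows; each row shifts and turns the commanded pose from where the row before left it; what a row does not reach is not made up. A row lasts 1/10 s, in which the tool goes at most 50 mm and 8.59 degrees, less where a joint would pass 70% of its speed; a pose out of reach is approached as far as the arm can. A call with a number of a shift or a turn outside -1 to 1 is refused whole. A call with a gripper value outside its range is refused whole. The fingers move at their own pace and stop on an object; "newtons" is the grip in N (left out, the last holds). Time passes only in rows, so rows that do not move let the fingers close. It gives the time, the measured TCP pose, the force, the opening and the grip force at its end, in the units of the state.
- bot.get_obs(): the state, without advancing time (a new reading comes with each control period).
- bot.read_camera(name): name is "scene" or "top" or "wrist"; returns (picture, depth): 420x560x3 uint8, red, green, blue; 420x560 float32, m along the optical axis (not along the pixel's ray), 0 where there is no reading.
- bot.get_calibration(name): a dict with "fovy" (degrees; the focal length in pixels is half the picture's height over the tangent of half this angle, whatever the lens; pixels are square), "cx", "cy" (the principal point, pixels), "view" (4x4, takes a point from world to camera coordinates). Camera axes: x right, y down, z forward; pixel columns grow to the right and rows downward; lengths in m; the calibration is good to about 2 mm. The wrist camera is an equidistant fisheye: a pixel r from the principal point sees the ray r / f radians off the axis. A picture is of the moment at which its call begins: read the wrist's pose just before it. get_calibration takes no time and is no camera call; for the wrist camera it gives the pose at the moment of the call.
- bot.hand_in(): hands the job in; it is judged then, once.
The state is a dict: "t": time; "q": joint angles; "joint_vel": joint speeds; "joint_torque": joint torques, N m; "eef_pos": TCP position; "tool_rot": TCP orientation; "contact_force": force on the tool from outside, world axes, zero at the start; "torque": the same for the moment, N m; "gripper_width": opening from 0.0 (shut) to 1.0 (fully open); "grasp_force": force on a finger pad.
Only numpy, scipy, OpenCV 4.12 (cv2) and the standard library are available. Lean on these libraries where they do the work, as an engineer would, in place of code of your own. Each camera call takes 0.05 s, during which the arm holds its last target. There are 200 camera calls.

TASK

The gel cassette stands back to front in the white drain rack. Lift it out, turn it round and load it upright into the slot of the casting stand, with its notched plate to the open front of the stand, slid under the clamp arm right up to the post. Then turn the clamp screw clockwise until it seats, back it off a quarter turn so that the glass is held without strain, and finish holding the knob still there, so that I can fit the lock; leave the other things alone.

Things in the scene. Friction and masses are not known exactly. Their poses are not given: they have to be found in the camera images.
- cassette: loose gel cassette, 160 g: two upright plates, together 9 mm thick (x), 120 long (y), 75 high (z); origin under its middle. -x plate: white alumina with a notch 10 mm deep, 76 mm long in the middle of its top edge (22 mm ears stay); +x plate: plain glass. Starts in the rack with the notched plate facing away from the robot. Pinch across the 9 mm from above, fingertips about 25 mm below the top
- grip_point (a point): where to pinch the cassette: on its top edge, 30 mm from the middle (cassette frame 0, +30, 75 mm), so that the gripper stays clear of the clamp later. Loaded rightly it lies at y = +30 mm of the stand, away from the post; with the cassette the wrong way round it would be at -30 mm
- rack: fixed white drain rack, 100 x 140 mm; origin under its middle. Three slots run along its y, pitch 30 mm, each 12 mm wide; their floor is 12 mm and the slot teeth 34 mm above the worktop. The cassette stands in the middle slot, which lies over the origin
- stand: fixed casting stand, 92 x 194 mm; origin on the worktop under a fully loaded cassette, which has the same x, y and yaw as this frame. -x is the open front (lip up to z = 41 mm), +x the back wall (up to 51 mm); between them a slot 11.5 mm wide, flared on top, runs along y. On its floor a sprung rubber gasket, top at z = 14 mm, 6 N/mm, gives 4.5 mm. The post with the clamp arm stands at the -y end
- stop (a point): point on the inner face of the stand's post (34 mm wide, y = -78 to -60 mm) at gasket height (stand frame 0, -60, 14 mm): the end of a loaded cassette touches here
- clamp_foot: clamp screw with its black foot (14 mm across) and knob, vertical axis at x = 0, y = -47 mm of the stand; origin under the foot. The foot does not turn; it goes down 8 mm per turn of the knob, to z = 86 mm when seated. A cassette resting on the gasket has its top at about z = 89 mm, so the foot presses it into the gasket and still presses lightly a quarter turn back
- knob_grip (a point): point on the axis of the round knurled steel knob (28 mm in diameter, 22 mm high), at half its height. z = 127 mm when seated, 8 mm per turn higher when backed off. Keep the fingertips above the clamp arm and brass bush (z = 113 mm)
- clamp_knob (a joint): angle of the knob in rad: 0 = seated (hard stop: the collar under the knob meets the brass bush), negative = backed off; it grows clockwise as seen from above. A quarter turn back is -1.57. Starts 4 to 5 rad backed off. Friction 0.05 N m, stays where it is left; a grip turned on past the seat slips round the knob
- comb: white gel comb lying flat, 100 x 24 x 5 mm: a bystander
- beaker: small glass beaker, 66 mm across, 62 mm high: a bystander
- timer: small bench timer with two keys, 62 x 62 x 20 mm: a bystander
- slot_mouth (a point): point on the slot's centre line at its open +y end (stand frame 0, +104, 14 mm). The clamp arm (z = 100 to 110 mm, brass bush to 112.5) covers the slot from the post to y = -32 mm, so lower the cassette into the slot at least 35 mm short of the post and then slide it towards -y until its end meets the post
There are look-alikes about, which are no part of the job. Of the things that look like the cassette, the larger one is meant.

How it is judged:
By the outcome, as a careful person would: the job done as asked, in the order asked, and still so for the second after the job is handed in, while the arm keeps its last pose, push and grip.
It also fails if it takes over 72 s, if anything falls off the work surface, if the arm or the gripper's body presses on something with over 40 N, if the wrist force passes 120 N, or if a joint passes its speed limit or range.

## Working session

There is one attempt and no reset: what is moved stays moved. The work goes in short steps, Python scripts to look and compute and a tool call to move; the robot and the scene stay as the last step left them, time stands still between calls to the robot, and variables do not carry over. Pictures are saved under pics/ and viewed, at most 10 in all, crops included, and the job is handed in when it is done.

Besides the shell and the picture viewer there is one more tool, called after "Call:" in YAML: its name, and indented under it one key for each argument. servo_tool: Moves the arm, as the interface text tells. Shift numbers are shares of 0.04 m and turn numbers shares of 0.12 rad, none past 1 either way. Its arguments: {"type":"object","properties":{"motion":{"type":"array"},"newtons":{"type":"number"}},"required":["motion"]}

```bash
mkdir -p pics; ls; cat > h.py <<'E'
import numpy as np, cv2
from station import bot
def cap(n,tag):
    c=bot.get_calibration(n); p,d=bot.read_camera(n)
    np.savez(f'pics/{tag}.npz',p=p,d=d,view=c['view'],fovy=c['fovy'],cx=c['cx'],cy=c['cy'])
    cv2.imwrite(f'pics/{tag}.png',p[:,:,::-1]); return p,d,c
def world(tag):
    z=np.load(f'pics/{tag}.npz'); d=z['d']; f=210/np.tan(np.radians(z['fovy'])/2)
    v,u=np.mgrid[:420,:560]
    P=np.stack([(u-z['cx'])/f*d,(v-z['cy'])/f*d,d,np.ones_like(d)],-1)
    W=P@np.linalg.inv(z['view']).T; W=W[...,:3]; W[d==0]=np.nan; return W,z['p']
E
python3 - <<'E'
from h import *
o=bot.get_obs(); print({k:np.round(v,3) for k,v in o.items()})
for n in('scene','top'): 
    p,d,c=cap(n,n+'0'); print(n,c['fovy'],np.round(np.linalg.inv(c['view']),3))
E
```

```text
pics
{'t': np.float64(0.0), 'q': array([-1.398,  0.478,  0.022,  1.556, -0.011,  1.109, -0.083]), 'joint_vel': array([-0.001,  0.001, -0.001,  0.   ,  0.   ,  0.   ,  0.   ]), 'joint_torque': array([-1.0000e-03, -5.9645e+01,  1.6070e+00, -2.8120e+01,  1.2000e-02,
        9.0000e-03,  0.0000e+00]), 'eef_pos': array([0.187, 0.648, 0.252]), 'tool_rot': array([-0.   ,  0.14 ,  0.99 , -0.001]), 'contact_force': array([-0.084,  0.104, -1.023]), 'torque': array([-0.012, -0.005, -0.045]), 'grasp_force': np.float64(0.0), 'gripper_width': np.float64(0.994)}
scene 47.74988038381126 [[ 0.676 -0.5    0.541 -0.118]
 [-0.737 -0.472  0.484 -0.566]
 [ 0.014 -0.726 -0.688  0.984]
 [ 0.     0.     0.     1.   ]]
top 53.44592138042417 [[ 0.029 -0.999  0.034  0.507]
 [-1.    -0.03  -0.009  0.053]
 [ 0.01  -0.034 -0.999  1.492]
 [ 0.     0.     0.     1.   ]]
```

View pics/top0.png

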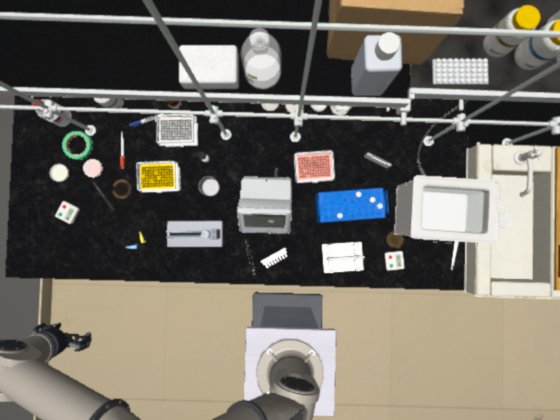

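View pics/scene0.png

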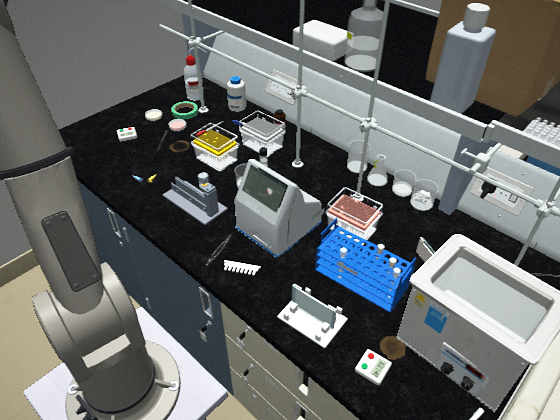

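```bash
python3 - <<'E'
from h import *
W,p=world('top0')
for n,(u,v) in dict(rack=(343,257),stand=(195,233),knob=(213,234),comb=(274,258),table=(300,270)).items(): print(n,np.round(W[v,u],3))
S,s=world('scene0')
for n,(u,v) in dict(cass=(313,305),rack=(290,318),knob=(203,180),stand=(190,205)).items(): print(n,np.round(S[v,u],3))
a=cv2.resize(p[235:280,310:415],(800,343),interpolation=cv2.INTER_CUBIC)
b=cv2.resize(p[212:252,155:235],(500,250),interpolation=cv2.INTER_CUBIC)
c=cv2.resize(s[270:350,270:390],(400,250)) if 0 else cv2.resize(s[160:230,155:235],(300,250),interpolation=cv2.INTER_CUBIC)
cv2.imwrite('pics/c1.png',np.vstack([a,np.hstack([b,c])])[:,:,::-1])
E
```

```text
rack [ 0.411 -0.17   0.057]
stand [0.478 0.349 0.009]
knob [0.478 0.27  0.112]
comb [0.397 0.067 0.002]
table [ 0.357 -0.027  0.002]
cass [ 0.405 -0.18   0.064]
rack [ 0.37  -0.141  0.008]
knob [0.474 0.284 0.133]
stand [0.455 0.342 0.013]
```

View pics/c1.png

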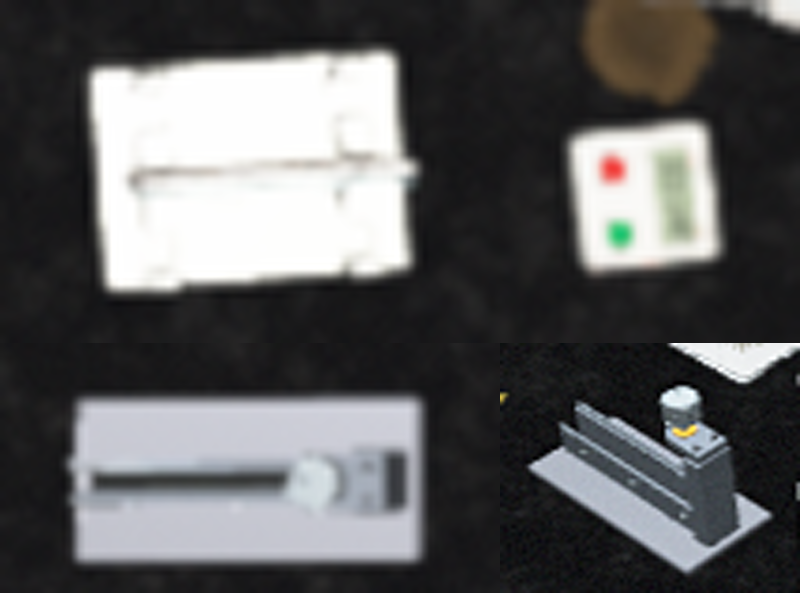

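Call:
servo_tool:
  motion:
    - [[1, 0.66, -0.72, 0, -0.98], [1, 0.66, -0.72, 0, -0.98], [1, 0.66, -0.72, 0, -0.98], [1, 0.66, -0.72, 0, -0.98], [1, 0.66, -0.72, 0, -0.98], [1, 0.66, -0.72, 0, -0.98], [1, 0.66, -0.72, 0, -0.98], [1, 0.66, -0.72, 0, -0.98], [1, 0.66, -0.72, 0, -0.98], [1, 0.66, -0.72, 0, -0.98], [1, 0.66, -0.72, 0, -0.98], [1, 0, 0, 0, 0], [1, 0, 0, 0, 0]]

```text
t: 1.4
eef_pos: [0.4778, 0.3308, 0.253]
tool_rot: [0.0, 0.709, 0.705, -0.0]
contact_force: [0.6, 0.4, 0.1]
gripper_width: 1.003
grasp_force: 0.0
```

```bash
python3 - <<'E'
from h import *
W,p=world('top0'); S,_=world('scene0')
for y0 in np.arange(-0.3,0.45,0.05):
    r=[]
    for x0 in (0.3,0.4,0.5,0.6):
        m=0
        for A in(W,S):
            k=(A[...,0]>x0)&(A[...,0]<x0+.1)&(A[...,1]>y0)&(A[...,1]<y0+.05)&(A[...,2]<.6)
            if k.any(): m=max(m,A[...,2][k].max())
        r.append(round(m,3))
    print(round(y0,2),r)
np.set_printoptions(suppress=True)
p,d,c=cap('wrist','w1'); 
print(np.round(np.linalg.inv(c['view']),4),c['fovy'],c['cx'],c['cy'])
o=bot.get_obs(); print({k:np.round(v,4) for k,v in o.items()})
E
```

```text
-0.3 [np.float64(0.011), np.float64(0.011), np.float64(0.132), np.float64(0.135)]
-0.25 [np.float64(0.039), np.float64(0.097), np.float64(0.108), np.float64(0.117)]
-0.2 [np.float64(0.017), np.float64(0.095), np.float64(0.115), np.float64(0.112)]
-0.15 [np.float64(0.092), np.float64(0.092), np.float64(0.121), np.float64(0.102)]
-0.1 [np.float64(0.011), np.float64(0.01), np.float64(0.139), np.float64(0.131)]
-0.05 [np.float64(0.01), np.float64(0.01), np.float64(0.011), np.float64(0.101)]
-0.0 [np.float64(0.009), np.float64(0.138), np.float64(0.227), np.float64(0.134)]
0.05 [np.float64(0.014), np.float64(0.138), np.float64(0.224), np.float64(0.135)]
0.1 [np.float64(0.014), np.float64(0.141), np.float64(0.224), np.float64(0.137)]
0.15 [np.float64(0.013), np.float64(0.14), np.float64(0.223), np.float64(0.138)]
0.2 [np.float64(0.011), np.float64(0.009), np.float64(0.011), np.float64(0.009)]
0.25 [np.float64(0.011), np.float64(0.15), np.float64(0.023), np.float64(0.067)]
0.3 [np.float64(0.009), np.float64(0.148), np.float64(0.019), np.float64(0.072)]
0.35 [np.float64(0.01), np.float64(0.05
[... 173 characters left out ...]
 -0.3234  0.4139]
 [-0.0004  0.3234 -0.9463  0.3729]
 [ 0.      0.      0.      1.    ]] 65.70646984690485 283.08038795210626 210.2372111075317
{'t': np.float64(1.45), 'q': array([-1.0376,  0.3379,  0.4087,  1.8078, -0.155 ,  1.0279, -0.5718]), 'joint_vel': array([-0.016 , -0.0006, -0.0244, -0.002 , -0.0021, -0.0007, -0.0006]), 'joint_torque': array([  1.5751, -46.0981,   6.0769, -26.5224,   0.1419,  -0.0011,
        -0.009 ]), 'eef_pos': array([0.477 , 0.3321, 0.2529]), 'tool_rot': array([-0.0003,  0.7081,  0.7062, -0.0003]), 'contact_force': array([-0.5237,  0.8474,  0.1329]), 'torque': array([ 0.0031, -0.0006,  0.0271]), 'grasp_force': np.float64(0.0), 'gripper_width': np.float64(0.9996)}
```

View pics/w1.png

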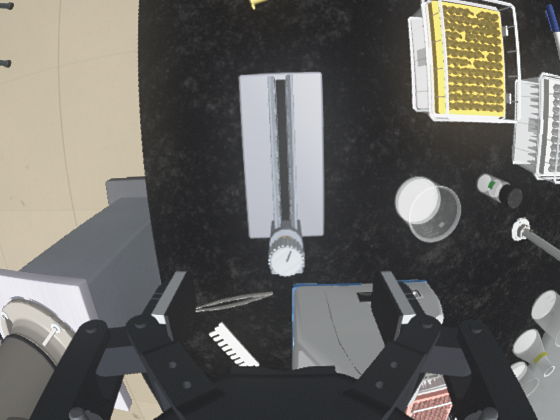

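```bash
cat >> h.py <<'E'
def fish(tag):
    z=np.load(f'pics/{tag}.npz'); d=z['d']; f=210/np.tan(np.radians(z['fovy'])/2)
    v,u=np.mgrid[:420,:560]; a=u-z['cx']; b=v-z['cy']; r=np.hypot(a,b)+1e-9; t=np.tan(r/f)*d/r
    P=np.stack([a*t,b*t,d,np.ones_like(d)],-1); W=(P@np.linalg.inv(z['view']).T)[...,:3]; W[d==0]=np.nan; return W,z['p']
def ortho(tag,x,y,z,step=.0005):
    "image of plane height z, rows x (descending), cols y (descending)"
    q=np.load(f'pics/{tag}.npz'); f=210/np.tan(np.radians(q['fovy'])/2)
    X,Y=np.meshgrid(np.arange(x[1],x[0],-step),np.arange(y[1],y[0],-step),indexing='ij')
    P=np.stack([X,Y,np.full_like(X,z),np.ones_like(X)],-1)@q['view'].T
    r=np.hypot(P[...,0],P[...,1]); th=np.arctan2(r,P[...,2])*f/r
    return cv2.remap(q['p'],(P[...,0]*th+q['cx']).astype('f'),(P[...,1]*th+q['cy']).astype('f'),cv2.INTER_CUBIC)
E
python3 - <<'E'
from h import *
W,p=fish('w1'); X,Y,Z=W[...,0],W[...,1],W[...,2]
R=(abs(X-.478)<.08)&(Y>.2)&(Y<.46)
k=R&(Z<.02)&(Z>.004)&(p.min(-1)>90)
pts=W[k][:,:2].astype('f'); print('base',np.median(Z[k]),cv2.minAreaRect(pts), [np.round(np.percentile(pts[:,i],[.5,99.5]),4) for i in (0,1)])
k=R&(Z>.118)&(Z<.16); q=W[k]; print('knob',q[:,2].max(),np.percentile(q[:,2],90),cv2.minEnclosingCircle(q[:,:2].astype('f')),len(q))
for v in range(85,235,15):
    s=slice(262,305); print(v, np.round(np.nanmedian(Y[v,s]),3),' '.join(f'{int(round(1e3*a))}:{1e3*b:.0f}' for a,b in zip(X[v,s],Z[v,s])))
a=ortho('w1',(.44,.52),(.3,.44),.045,.0002); cv2.imwrite('pics/o1.png',a[:,:,::-1])
E
```

```text
base 0.010337894573660522 ((0.4771876335144043, 0.3516571521759033), (0.09202598035335541, 0.1937306970357895), 1.8543789386749268) [array([0.4304, 0.5239]), array([0.2573, 0.4477])]
knob 0.1463890412893958 0.14494588925927923 ((0.4791497588157654, 0.29203879833221436), 0.014401933178305626) 1083
85 0.434 455:11 456:11 457:11 458:10 459:10 460:10 463:39 464:41 465:40 466:39 466:36 467:35 468:34 469:11 470:13 471:14 472:14 473:13 474:13 475:14 477:13 478:14 479:14 480:19 481:45 482:45 483:47 483:49 484:49 485:51 486:50 489:9 490:11 491:10 492:10 493:10 494:10 495:9 496:10 497:9 498:10 499:10 500:12
100 0.417 454:10 456:11 457:11 458:9 459:10 460:10 461:10 463:40 464:40 465:39 466:39 467:37 468:34 469:33 470:10 471:12 472:14 473:14 474:13 475:14 476:12 478:12 479:15 480:14 481:45 481:46 482:48 483:50 484:48 485:50 486:50 488:10 490:10 491:11 492:11 493:10 494:9 495:11 496:12 497:10 498:9 499:10 501:10
115 0.401 454:10 455:10 457:11 458:9 459:11 460:12 461:11 463:39 464:41 465:41 466:38 467:39 468:36 469:35 470:21 471:13 472:13 473:13 474:12 475:13 476:12 477:13 479:13 480:14 481:10 481
[... 808 characters left out ...]
:9 464:26 466:42 467:40 468:39 469:37 470:35 471:36 472:26 473:13 474:14 475:12 476:13 477:13 478:14 479:13 481:13 482:14 483:13 483:44 484:45 485:46 486:49 487:49 488:50 491:9 492:8 493:9 494:10 495:11 496:9 497:11 499:10 500:11 501:11
175 0.333 453:11 454:11 455:12 456:9 458:10 459:9 460:9 461:11 462:11 463:11 465:10 467:40 468:40 469:39 470:38 471:36 472:35 473:10 474:13 475:13 476:13 477:14 478:13 479:14 480:13 482:13 483:13 484:9 484:45 485:46 486:48 487:49 488:50 489:49 492:10 493:11 494:10 495:11 496:11 498:12 499:9 500:11 501:9Traceback (most recent call last):
  File "<stdin>", line 8, in <module>
  File "<stdin>", line 8, in <genexpr>
ValueError: cannot convert float NaN to integer
```

Call:
servo_tool:
  motion:
    - [[1, 0, -0.3, 0.9, 0], [1, 0, -0.9, 0.4, 0], [1, -0.12, -1, 0, 0], [1, -0.12, -1, 0, 0], [1, -0.12, -1, 0, 0], [1, -0.12, -1, 0, 0], [1, -0.12, -1, 0, 0], [1, -0.12, -1, 0, 0], [1, -0.12, -1, 0, 0], [1, -0.12, -1, 0, 0], [1, -0.12, -1, 0, 0], [1, -0.1, -1, -0.4, 0], [1, -0.1, -0.5, -0.9, 0], [1, 0, 0, 0, 0], [1, 0, 0, 0, 0], [1, 0, 0, 0, 0]]

```text
t: 3.05
eef_pos: [0.4274, -0.1347, 0.2541]
tool_rot: [0.0, 0.707, 0.707, 0.001]
contact_force: [0.3, 0.2, 0.1]
gripper_width: 1.001
grasp_force: 0.0
```

```bash
python3 - <<'E'
from h import *
np.set_printoptions(suppress=True)
p,d,c=cap('wrist','w2'); print(np.round(np.linalg.inv(c['view']),4)[:3])
print(np.round(bot.get_obs()['eef_pos'],4),np.round(bot.get_obs()['q'],3))
W,p=fish('w2'); X,Y,Z=W[...,0],W[...,1],W[...,2]
R=(abs(X-.41)<.08)&(Y>-.27)&(Y<-.08)
k=R&(Z<.018)&(Z>.005)&(p.min(-1)>150); print('base',cv2.minAreaRect(W[k][:,:2].astype('f')),np.median(Z[k]))
k=R&(Z>.072); q=W[k]; print('cass',len(q),np.percentile(q[:,2],[50,90,99]),cv2.minAreaRect(q[:,:2].astype('f')))
k=R&(Z>.085); q=W[k]; 
for y0 in np.arange(-.25,-.09,.01):
    m=(q[:,1]>y0)&(q[:,1]<=y0+.01)
    if m.any(): print(round(y0,2),m.sum(),np.round(np.percentile(q[m,0],[2,50,98]),4),q[m,2].max().round(4))
a=cv2.resize(p[60:360,130:430],(600,600)); cv2.imwrite('pics/o2.png',a[:,:,::-1])
E
```

```text
[[ 1.     -0.0008  0.0012  0.4267]
 [-0.0003 -0.9465 -0.3226 -0.0517]
 [ 0.0014  0.3226 -0.9465  0.3741]]
[ 0.4275 -0.1348  0.2543] [-0.566  0.097  0.798  2.111 -0.086  0.963  0.278]
base ((0.4096525311470032, -0.1749943196773529), (0.09981878846883774, 0.13959839940071106), 5.736301898956299) 0.007509757599002825
cass 34997 [0.31143404 0.32787411 0.33514768] ((0.4334329664707184, -0.1496555507183075), (0.12578287720680237, 0.13028325140476227), 31.50729751586914)
-0.24 35 [0.4113 0.4156 0.4197] 0.0875
-0.23 67 [0.4105 0.4146 0.4188] 0.0883
-0.22 62 [0.4096 0.4128 0.4178] 0.0881
-0.21 37 [0.4081 0.4101 0.412 ] 0.0877
-0.2 35 [0.4072 0.4092 0.4112] 0.0874
-0.19 39 [0.4065 0.4084 0.4104] 0.088
-0.18 40 [0.4055 0.4076 0.4095] 0.088
-0.17 42 [0.4042 0.4065 0.4082] 0.0877
-0.16 41 [0.3994 0.4053 0.4072] 0.3069
-0.15 2341 [0.3584 0.3842 0.4892] 0.3216
-0.14 3976 [0.3615 0.3891 0.4886] 0.3291
-0.13 19492 [0.3568 0.4205 0.4889] 0.3399
-0.12 8276 [0.3894 0.4176 0.464 ] 0.3329
```

View pics/o2.png

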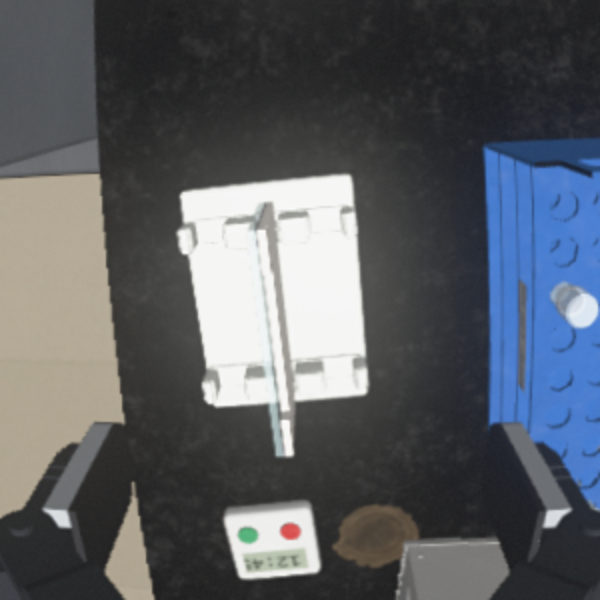

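```bash
python3 - <<'E'
from h import *
th=np.radians(5.74); c=np.array([.4097,-.175])
W,p=fish('w2'); D=W[...,:2]-c
a=D[...,0]*np.cos(th)+D[...,1]*np.sin(th); b=-D[...,0]*np.sin(th)+D[...,1]*np.cos(th); Z=W[...,2]
for lo,hi in((.082,.095),(.07,.08)):
    k=(abs(a)<.008)&(abs(b)<.075)&(Z>lo)&(Z<hi)
    print(lo,'b',np.percentile(b[k],[0,.5,1,99,99.5,100]).round(4))
    for s in range(-64,66,4):
        m=k&(b>s*.001)&(b<=s*.001+.004)
        if m.any(): print(s,m.sum(),np.percentile(a[m],[2,98]).round(4),end=' | ')
    print()
E
```

```text
0.082 b [-0.0602 -0.0592 -0.0589  0.0595  0.0596  0.0597]
-64 1 [0.0039 0.0039] | -60 29 [-0.0042  0.0042] | -56 27 [-0.0041  0.0045] | -52 30 [-0.0043  0.0042] | -48 32 [-0.0046  0.0044] | -44 27 [-0.0044  0.0041] | -40 28 [-0.0042  0.0043] | -36 16 [-0.0045 -0.0005] | -32 15 [-0.0038 -0.0006] | -28 17 [-0.0043 -0.0004] | -24 15 [-0.004  -0.0007] | -20 18 [-0.0044 -0.0004] | -16 16 [-0.0039 -0.0006] | -12 16 [-0.0043 -0.0003] | -8 17 [-0.0039 -0.0006] | -4 17 [-0.0043 -0.0003] | 0 17 [-0.0038 -0.0006] | 4 19 [-0.0045 -0.0004] | 8 17 [-0.0039 -0.0006] | 12 18 [-0.0044 -0.0002] | 16 17 [-0.0039 -0.0007] | 20 20 [-0.0041 -0.0003] | 24 17 [-0.0042 -0.0006] | 28 21 [-0.0041 -0.0002] | 32 18 [-0.0041 -0.0005] | 36 32 [-0.0041  0.0044] | 40 40 [-0.0038  0.0047] | 44 39 [-0.004   0.0045] | 48 42 [-0.0042  0.0047] | 52 41 [-0.0039  0.0046] | 56 52 [-0.0042  0.0048] | 
0.07 b [-0.0553 -0.0547 -0.0537  0.0596  0.0597  0.0599]
-56 8 [-0.0006  0.0045] | -48 5 [-0.0003  0.0045] | -44 8 [-0.0007  0.0045] | -40 15 [0.001  0.0043] | -36 21 [-0.0005  0.0045] | -32 16 [-0.0005  0.004 ] | -28 20 [-0.0005  0.0046] | -24 18 [-0.0005  0.004 ] | -20 17 [-0.0005  0.0044] | -16 23 [-0.0005  0.0046] | -12 16 [-0.0005  0.0044] | -8 26 [-0.0005  0.0046] | -4 15 [0.0011 0.0043] | 0 24 [-0.0004  0.0047] | 4 19 [-0.0004  0.0046] | 8 24 [-0.0004  0.0047] | 12 19 [-0.0003  0.0045] | 16 22 [-0.0003  0.0047] | 20 22 [-0.0003  0.0048] | 24 21 [-0.0004  0.0045] | 28 23 [-0.0003  0.0048] | 32 15 [-0.0003  0.0046] | 36 4 [0.0047 0.0048] | 40 4 [-0.0003  0.0045] | 44 5 [0.0047 0.0049] | 48 2 [-0.0003  0.0046] | 52 6 [0.0047 0.0048] | 56 24 [-0.0036  0.0047] |
```

Call:
servo_tool:
  motion:
    - [[0.5, -0.12, -0.6, 0, 0.3], [0.5, -0.12, -0.6, 0, 0.3], [0.5, -0.13, -0.55, -0.3, 0.235], [0.5, 0, 0, -0.9, 0], [0.5, 0, 0, -0.9, 0], [0.5, 0, 0, -0.8, 0], [0.5, 0, 0, -0.6, 0], [0.5, 0, 0, -0.5, 0], [0.5, 0, 0, -0.24, 0], [0.5, 0, 0, 0, 0], [0.5, 0, 0, 0, 0], [0.5, 0, 0, 0, 0]]

```text
t: 4.3
eef_pos: [0.4125, -0.2063, 0.0848]
tool_rot: [0.001, 0.672, 0.741, 0.001]
contact_force: [0.0, 0.7, 0.5]
gripper_width: 0.502
grasp_force: 0.0
```

```bash
python3 - <<'E'
from h import *
o=bot.get_obs(); print({k:np.round(o[k],4) for k in('t','eef_pos','tool_rot','q','contact_force','gripper_width')})
w,x,y,z=o['tool_rot']; print(np.degrees(np.arctan2(2*x*y,y*y-x*x)))
E
```

```text
{'t': np.float64(4.3), 'eef_pos': array([ 0.4125, -0.2063,  0.0848]), 'tool_rot': array([9.000e-04, 6.719e-01, 7.406e-01, 7.000e-04]), 'q': array([-0.1863,  0.4593,  0.6362,  2.2239, -0.4915,  0.5938,  0.9126]), 'contact_force': array([0.0265, 0.714 , 0.5057]), 'gripper_width': np.float64(0.5017)}
84.43522965463305
```

Call:
servo_tool:
  motion:
    - [[0.05, 0, 0, 0, 0], [0.05, 0, 0, 0, 0], [0.05, 0, 0, 0, 0], [0, 0, 0, 0, 0], [0, 0, 0, 0, 0], [0, 0, 0, 0, 0], [0, 0, 0, 0, 0]]
  newtons: 50

```text
t: 5.0
eef_pos: [0.4121, -0.2062, 0.0843]
tool_rot: [0.0, 0.672, 0.74, 0.001]
contact_force: [0.8, 1.2, 7.2]
gripper_width: 0.091
grasp_force: 50.5
```

Call:
servo_tool:
  motion:
    - [[0, 0, 0, 0.2, 0], [0, 0, 0, 0.4, 0], [0, 0, 0, 0.6, 0], [0, 0, 0, 0.8, 0], [0, 0, 0, 0.9, 0], [0, 0, 0, 0.9, 0], [0, 0.1, 0, 0.9, 0], [0, 0.1, 0, 0.9, 0], [0, 0.1, 0, 0.9, 0.2], [0, 0.1, 0, 0.5, 0.4], [0, 0.1, 0, 0, 0.5], [0, 0, 0, 0, 0]]

```text
t: 6.2
eef_pos: [0.4314, -0.2063, 0.3642]
tool_rot: [0.0, 0.622, 0.783, 0.0]
contact_force: [0.1, -0.2, -2.0]
gripper_width: 0.094
grasp_force: 49.5
```

```bash
python3 - <<'E'
from h import *
o=bot.get_obs(); print({k:np.round(o[k],3) for k in('t','eef_pos','tool_rot','q','contact_force','gripper_width')})
E
```

```text
{'t': np.float64(6.2), 'eef_pos': array([ 0.431, -0.206,  0.364]), 'tool_rot': array([0.   , 0.622, 0.783, 0.   ]), 'q': array([-0.535,  0.023,  0.889,  1.902, -0.019,  1.225,  0.589]), 'contact_force': array([ 0.062, -0.241, -2.003]), 'gripper_width': np.float64(0.094)}
```

Call:
servo_tool:
  motion:
    - [[0, 0.061, 0.5, 0, 0.6], [0, 0.061, 0.86, 0, 1], [0, 0.061, 0.86, 0, 1], [0, 0.061, 0.86, 0, 1], [0, 0.061, 0.86, 0, 1], [0, 0.061, 0.86, 0, 1], [0, 0.061, 0.86, 0, 1], [0, 0.061, 0.86, 0, 1], [0, 0.061, 0.86, 0, 1], [0, 0.061, 0.86, 0, 1], [0, 0.061, 0.86, 0, 1], [0, 0.061, 0.86, 0, 1], [0, 0.061, 0.86, 0, 1], [0, 0.061, 0.86, 0, 1], [0, 0.061, 0.86, 0, 1], [0, 0.061, 0.86, 0, 1], [0, 0.061, 0.86, 0, 1], [0, 0.061, 0.86, 0, 1], [0, 0, 0.38, 0, 1], [0, 0, 0, 0, 1]]

```text
t: 8.2
eef_pos: [0.4727, 0.4173, 0.3618]
tool_rot: [-0.002, -0.488, 0.873, -0.0]
contact_force: [-1.0, -0.7, -1.7]
gripper_width: 0.093
grasp_force: 49.5
```

Call:
servo_tool:
  motion:
    - [[0, 0, 0, 0, 1], [0, 0, 0, 0, 1], [0, 0, 0, -0.5, 1], [0, 0, 0, -0.6, 1], [0, 0, 0, -0.6, 0.9], [0, 0, 0, -0.6, 0], [0, 0, 0, -0.5, 0], [0, 0, 0, 0, 0], [0, 0, 0, 0, 0], [0, 0, 0, 0, 0]]

```text
t: 9.2
eef_pos: [0.4755, 0.4144, 0.253]
tool_rot: [-0.001, 0.717, -0.697, 0.0]
contact_force: [-0.5, -0.3, -0.6]
gripper_width: 0.096
grasp_force: 49.4
```

```bash
python3 - <<'E'
from h import *
p,d,c=cap('wrist','w3'); cap('scene','s3'); print(np.round(np.linalg.inv(c['view']),4)[:3])
o=bot.get_obs(); print({k:np.round(o[k],4) for k in('t','eef_pos','tool_rot','q','contact_force','gripper_width')})
_,x,y,_=o['tool_rot']; print('yaw',np.degrees(np.arctan2(y*y-x*x,2*x*y)))
E
```

```text
[[-0.9996 -0.0261 -0.0077  0.477 ]
 [-0.0272  0.9459  0.3234  0.331 ]
 [-0.0012  0.3235 -0.9462  0.3728]]
{'t': np.float64(9.3), 'eef_pos': array([0.4758, 0.4143, 0.2531]), 'tool_rot': array([-0.001 ,  0.7166, -0.6975,  0.    ]), 'q': array([-0.9309,  0.4046,  0.1545,  1.6773, -0.0694,  1.0629,  2.4135]), 'contact_force': array([ 0.568 ,  0.5977, -1.3033]), 'gripper_width': np.float64(0.0941)}
yaw -178.45280407996034
```

View pics/w3.png

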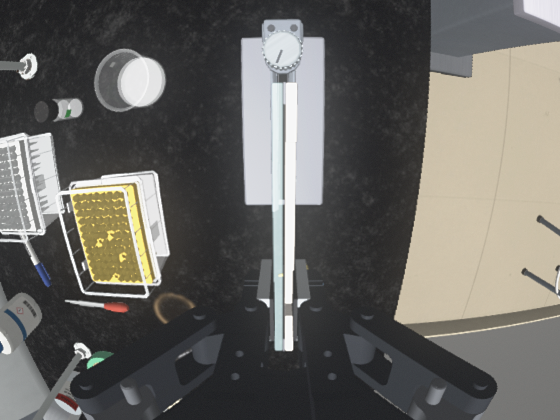

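```bash
python3 - <<'E'
from h import *
W,p=fish('w3'); X,Y,Z=W[...,0],W[...,1],W[...,2]
R=(abs(X-.478)<.08)&(Y>.2)&(Y<.48)
k=R&(Z<.018)&(Z>.004)&(p.min(-1)>90); q=W[k][:,:2].astype('f'); print('base',cv2.minAreaRect(q),[np.percentile(q[:,i],[.5,99.5]).round(4) for i in(0,1)])
k=R&(Z>.118)&(Z<.16)&(Y<.32); q=W[k]; print('knob',np.percentile(q[:,2],[90,99]),cv2.minEnclosingCircle(q[:,:2].astype('f')),len(q))
k=(abs(X-.476)<.012)&(Y>.29)&(Y<.38)&(Z>.23)&(Z<.275); q=W[k]
print('top z',np.percentile(q[:,2],[50,90,99]),'ymin',q[:,1].min())
top=k&(Z>np.percentile(q[:,2],99)-.004)
for y0 in np.arange(.31,.38,.008):
    m=top&(Y>y0)&(Y<=y0+.008)
    if m.any(): print(round(y0+.004,3),m.sum(),np.percentile(X[m],[2,98]).round(4),np.percentile(Z[m],[50,95]).round(4))
E
```

```text
base ((0.47718778252601624, 0.351410835981369), (0.0925561785697937, 0.19305212795734406), 1.6751666069030762) [array([0.4306, 0.5241]), array([0.2564, 0.4467])]
knob [0.14504767 0.14602718] ((0.47901272773742676, 0.29182174801826477), 0.01450828742235899) 1260
top z [0.25446902 0.25544093 0.25606966] ymin 0.3232182524710171
0.322 184 [0.4728 0.4813] [0.2548 0.2558]
0.33 534 [0.4726 0.4812] [0.2547 0.2558]
0.338 502 [0.4723 0.481 ] [0.2547 0.2558]
0.346 343 [0.4724 0.4808] [0.2547 0.2556]
0.354 234 [0.4765 0.4803] [0.2547 0.2557]
0.362 212 [0.4765 0.4802] [0.2548 0.2558]
0.37 198 [0.4765 0.48  ] [0.2548 0.2558]
0.378 146 [0.4763 0.4799] [0.2549 0.2558]
```

Call:
servo_tool:
  motion:
    - [[0, 0.013, 0, -0.5, 0.06], [0, 0, 0, -0.8, 0], [0, 0, 0, -0.8, 0], [0, 0, 0, -0.6, 0], [0, 0, 0, -0.3, 0], [0, 0, 0, 0, 0], [0, 0, 0, 0, 0], [0, 0, 0, 0, 0]]

```text
t: 10.1
eef_pos: [0.4768, 0.4146, 0.1335]
tool_rot: [-0.001, 0.719, -0.695, -0.0]
contact_force: [0.4, -0.7, -1.3]
gripper_width: 0.093
grasp_force: 49.4
```

```bash
cat > m.py <<'E'
from h import *
import sys
tag,zt=sys.argv[1],float(sys.argv[2])
p,d,c=cap('wrist',tag)
W,p=fish(tag); X,Y,Z=W[...,0],W[...,1],W[...,2]
top=(abs(X-.478)<.012)&(Y>.26)&(Y<.4)&(abs(Z-zt)<.004)
print('end',np.sort(Y[top])[:5],'z',np.median(Z[top]))
for y0 in np.arange(.27,.39,.008):
    m=top&(Y>y0)&(Y<=y0+.008)
    if m.sum()>20: a=np.percentile(X[m],[2,98]); print(round(y0+.004,3),a.round(4),'line',round(.4776-(y0+.004-.339)*.0315,4),'err+x edge',round(a[1]-.0045-.4776+(y0+.004-.339)*.0315,4))
o=bot.get_obs(); print({k:np.round(o[k],4) for k in('t','eef_pos','tool_rot','contact_force','q')})
E
python3 m.py w4 0.132
```

```text
end [0.29679336 0.29704236 0.29706792 0.29707007 0.29751617] z 0.13510542910969467
0.298 [0.4661 0.4898] line 0.4789 err+x edge 0.0065
0.306 [0.4697 0.4871] line 0.4786 err+x edge 0.004
0.322 [0.4743 0.4832] line 0.4781 err+x edge 0.0006
0.33 [0.4745 0.4831] line 0.4779 err+x edge 0.0007
0.338 [0.4742 0.4829] line 0.4776 err+x edge 0.0007
0.346 [0.474  0.4823] line 0.4774 err+x edge 0.0004
0.354 [0.4782 0.4821] line 0.4771 err+x edge 0.0005
0.362 [0.478  0.4819] line 0.4769 err+x edge 0.0005
0.37 [0.4777 0.4817] line 0.4766 err+x edge 0.0006
0.378 [0.4775 0.4815] line 0.4764 err+x edge 0.0006
0.386 [0.4776 0.4813] line 0.4761 err+x edge 0.0007
{'t': np.float64(10.15), 'eef_pos': array([0.4767, 0.4145, 0.1334]), 'tool_rot': array([-0.0015,  0.7191, -0.6949, -0.    ]), 'contact_force': array([ 0.0192,  0.6118, -1.0952]), 'q': array([-0.9119,  0.5363,  0.1323,  1.7742, -0.0912,  0.834 ,  2.4389])}
```

Call:
servo_tool:
  motion:
    - [[0, -0.018, 0, 0, 0], [0, 0, 0, -0.2, 0], [0, 0, 0, -0.25, 0], [0, 0, 0, -0.25, 0], [0, 0, 0, -0.2, 0], [0, 0, 0, -0.1, 0], [0, 0, 0, 0, 0], [0, 0, 0, 0, 0]]

```text
t: 10.95
eef_pos: [0.4752, 0.4138, 0.0917]
tool_rot: [0.0, 0.719, -0.695, -0.0]
contact_force: [-0.9, 0.1, -1.5]
gripper_width: 0.088
grasp_force: 49.4
```

```bash
python3 m.py w5 0.0945
```

```text
end [0.32256801 0.32256813 0.32257348 0.32260542 0.32262242] z 0.09351652400377969
0.322 [0.4728 0.4816] line 0.4781 err+x edge -0.001
0.33 [0.4729 0.4815] line 0.4779 err+x edge -0.0009
0.338 [0.4726 0.4812] line 0.4776 err+x edge -0.0009
0.346 [0.4727 0.4807] line 0.4774 err+x edge -0.0012
0.354 [0.4766 0.4805] line 0.4771 err+x edge -0.0012
0.362 [0.4763 0.4802] line 0.4769 err+x edge -0.0011
0.37 [0.4761 0.4801] line 0.4766 err+x edge -0.0011
0.378 [0.4758 0.4799] line 0.4764 err+x edge -0.001
0.386 [0.4759 0.4797] line 0.4761 err+x edge -0.0009
{'t': np.float64(11.0), 'eef_pos': array([0.4753, 0.4139, 0.0919]), 'tool_rot': array([-2.000e-04,  7.191e-01, -6.949e-01, -0.000e+00]), 'contact_force': array([-0.4272, -0.0977, -1.0242]), 'q': array([-0.9055,  0.5902,  0.1229,  1.797 , -0.0993,  0.76  ,  2.4445])}
```

Call:
servo_tool:
  motion:
    - [[0, 0.017, 0, 0, 0], [0, 0, 0, -0.05, 0], [0, 0, 0, -0.05, 0], [0, 0, 0, 0, 0], [0, 0, 0, 0, 0], [0, 0, 0, 0, 0]]

```text
t: 11.6
eef_pos: [0.4759, 0.4138, 0.0877]
tool_rot: [0.0, 0.719, -0.695, 0.0]
contact_force: [-0.0, -0.2, -1.2]
gripper_width: 0.093
grasp_force: 49.4
```

```bash
python3 m.py w6 0.0895
```

```text
end [0.32249574 0.32255437 0.32261251 0.32261664 0.32262891] z 0.08958024212024569
0.322 [0.4734 0.4822] line 0.4781 err+x edge -0.0004
0.33 [0.4736 0.4821] line 0.4779 err+x edge -0.0003
0.338 [0.4732 0.4819] line 0.4776 err+x edge -0.0003
0.346 [0.4733 0.4813] line 0.4774 err+x edge -0.0006
0.354 [0.4773 0.4811] line 0.4771 err+x edge -0.0005
0.362 [0.477  0.4809] line 0.4769 err+x edge -0.0005
0.37 [0.4767 0.4807] line 0.4766 err+x edge -0.0005
0.378 [0.4764 0.4805] line 0.4764 err+x edge -0.0004
0.386 [0.4764 0.4803] line 0.4761 err+x edge -0.0003
{'t': np.float64(11.65), 'eef_pos': array([0.4759, 0.4138, 0.0877]), 'tool_rot': array([-0.    ,  0.7191, -0.6949,  0.    ]), 'contact_force': array([-0.6567,  0.2403, -2.4408]), 'q': array([-0.904 ,  0.5965,  0.1219,  1.7977, -0.1   ,  0.7532,  2.4459])}
```

Call:
servo_tool:
  motion:
    - [[0, 0.003, -0.1, 0, 0], [0, 0.005, -0.15, 0, 0], [0, 0.005, -0.15, 0, 0], [0, 0.005, -0.15, 0, 0], [0, 0.005, -0.15, 0, 0], [0, 0.005, -0.15, 0, 0], [0, 0.003, -0.1, 0, 0], [0, 0, -0.03, 0, 0], [0, 0, -0.03, 0, 0], [0, 0, 0, 0, 0]]

```text
t: 12.65
eef_pos: [0.4771, 0.3735, 0.0877]
tool_rot: [-0.0, 0.719, -0.695, -0.0]
contact_force: [0.7, -0.4, -0.6]
gripper_width: 0.09
grasp_force: 49.4
```

Call:
servo_tool:
  motion:
    - [[0, 0, -0.02, 0, 0], [0, 0, -0.02, 0, 0], [0, 0, -0.02, 0, 0], [0, 0, 0, 0, 0]]

```text
t: 13.05
eef_pos: [0.4771, 0.3709, 0.0877]
tool_rot: [0.0, 0.719, -0.695, 0.0]
contact_force: [0.9, 0.1, -0.8]
gripper_width: 0.091
grasp_force: 49.4
```

Call:
servo_tool:
  motion:
    - [[0, 0, -0.02, 0, 0], [0, 0, -0.02, 0, 0], [0, 0, 0, 0, 0]]

```text
t: 13.35
eef_pos: [0.4771, 0.3699, 0.0878]
tool_rot: [-0.0, 0.719, -0.695, -0.0]
contact_force: [0.4, 1.7, -1.6]
gripper_width: 0.095
grasp_force: 49.3
```

Call:
servo_tool:
  motion:
    - [[0, 0, -0.02, 0, 0], [0, 0, 0, 0, 0]]

```text
t: 13.55
eef_pos: [0.477, 0.3699, 0.088]
tool_rot: [-0.001, 0.719, -0.695, -0.0]
contact_force: [-0.3, 4.7, -2.4]
gripper_width: 0.091
grasp_force: 49.3
```

Call:
servo_tool:
  motion:
    - [[0, 0, -0.02, 0, 0], [0, 0, 0, -0.02, 0], [0, 0, 0, 0, 0]]

```text
t: 13.85
eef_pos: [0.4771, 0.3699, 0.0876]
tool_rot: [-0.001, 0.72, -0.694, -0.001]
contact_force: [-0.8, 5.9, -0.4]
gripper_width: 0.09
grasp_force: 49.6
```

```bash
python3 m.py w7 0.0895 | grep -v line
```

```text
end [0.32026297 0.3204652  0.32084414 0.32091911 0.3209735 ] z 0.08952482978179327
{'t': np.float64(13.9), 'eef_pos': array([0.4771, 0.3699, 0.0876]), 'tool_rot': array([-1.400e-03,  7.195e-01, -6.945e-01, -6.000e-04]), 'contact_force': array([-0.7327,  6.2576,  0.2697]), 'q': array([-0.8522,  0.5606,  0.1197,  1.8667, -0.0989,  0.7172,  2.5007])}
```

Call:
servo_tool:
  motion:
    - [[0, 0, 0, -0.015, 0], [0, 0, 0, 0, 0], [0.15, 0, 0, 0, 0], [0.3, 0, 0, 0, 0], [0.4, 0, 0, 0, 0], [0.4, 0, 0, 0, 0], [0.4, 0, 0, 0.3, 0], [0.4, 0, 0, 0.6, 0], [0.45, 0, 0, 0.8, 0], [0.5, 0, 0, 0.8, 0], [0.5, 0, 0, 0.8, 0], [0.5, 0, 0, 0.8, 0], [0.5, 0, 0, 0, 0], [0.5, 0, 0, 0, 0]]

```text
t: 15.3
eef_pos: [0.4774, 0.3678, 0.2517]
tool_rot: [-0.001, 0.719, -0.695, 0.0]
contact_force: [-0.1, 0.2, -1.0]
gripper_width: 0.499
grasp_force: 0.0
```

```bash
python3 m.py w8 0.0895
python3 - <<'E'
from h import *
W,p=fish('w8'); X,Y,Z=W[...,0],W[...,1],W[...,2]
k=(abs(X-.478)<.03)&(Z>.118)&(Z<.155)&(Y<.32)&(Y>.26); q=W[k]; print('knob',np.percentile(q[:,2],[50,90,99]),cv2.minEnclosingCircle(q[:,:2].astype('f')),len(q))
cv2.imwrite('pics/o8.png',cv2.resize(p[0:300,180:390],(560,800)[:2][::1] and (420,600))[:,:,::-1])
E
```

```text
end [0.30910174 0.30983046 0.31009085 0.31067896 0.31069823] z 0.08803888886860967
0.314 [0.4788 0.4825] line 0.4784 err+x edge -0.0004
0.322 [0.4786 0.4823] line 0.4781 err+x edge -0.0004
0.33 [0.4783 0.482 ] line 0.4779 err+x edge -0.0004
0.338 [0.478  0.4818] line 0.4776 err+x edge -0.0004
0.346 [0.4778 0.4815] line 0.4774 err+x edge -0.0004
0.354 [0.4775 0.4813] line 0.4771 err+x edge -0.0004
0.362 [0.4772 0.481 ] line 0.4769 err+x edge -0.0004
0.37 [0.477  0.4808] line 0.4766 err+x edge -0.0004
0.378 [0.4721 0.4805] line 0.4764 err+x edge -0.0004
0.386 [0.4718 0.4803] line 0.4761 err+x edge -0.0003
{'t': np.float64(15.35), 'eef_pos': array([0.4768, 0.3675, 0.2504]), 'tool_rot': array([ 1.00e-04,  7.19e-01, -6.95e-01, -0.00e+00]), 'contact_force': array([-0.2818,  0.0825, -0.0723]), 'q': array([-0.8807,  0.3606,  0.1553,  1.7486, -0.0634,  1.0374,  2.4727])}
knob [0.14405091 0.14505238 0.14575366] ((0.4789981245994568, 0.2917683720588684), 0.014371278695762157) 1182
```

View pics/o8.png

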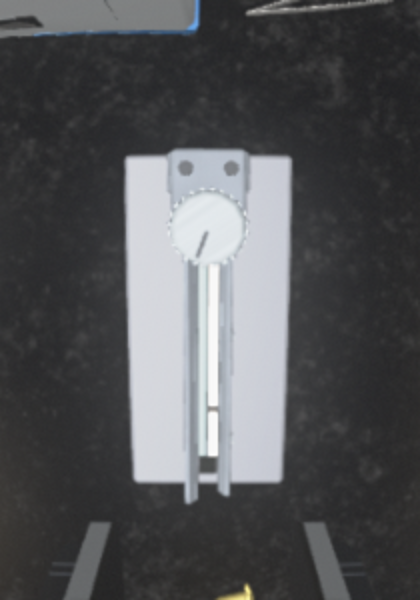

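Call:
servo_tool:
  motion:
    - [[0.5, 0.025, -0.5, 0, 0.5], [0.5, 0.03, -0.9, 0, 0.7], [0.5, 0, -0.49, 0, 0.4], [0.5, 0, 0, -0.5, 0], [0.5, 0, 0, -0.8, 0], [0.5, 0, 0, -0.7, 0], [0.5, 0, 0, -0.4, 0], [0.5, 0, 0, 0, 0], [0.5, 0, 0, 0, 0], [0.5, 0, 0, 0, 0]]

```text
t: 16.35
eef_pos: [0.4797, 0.2924, 0.1551]
tool_rot: [-0.001, 0.782, -0.623, 0.0]
contact_force: [-0.2, -0.2, -0.7]
gripper_width: 0.504
grasp_force: 0.0
```

```bash
cat > k.py <<'E'
from h import *
o=bot.get_obs(); print({k:np.round(o[k],4) for k in('t','eef_pos','tool_rot','q','contact_force','torque','gripper_width','grasp_force')})
_,x,y,_=o['tool_rot']; print('yaw',np.arctan2(y*y-x*x,2*x*y)%(2*np.pi))
E
python3 k.py
```

```text
{'t': np.float64(16.35), 'eef_pos': array([0.4797, 0.2924, 0.1551]), 'tool_rot': array([-5.000e-04,  7.824e-01, -6.228e-01,  1.000e-04]), 'q': array([-0.7583,  0.4082,  0.1258,  1.9275, -0.0689,  0.8089,  2.7725]), 'contact_force': array([-0.2396, -0.243 , -0.6813]), 'torque': array([-0.0039, -0.0181,  0.0504]), 'gripper_width': np.float64(0.5043), 'grasp_force': np.float64(0.0)}
yaw 3.3677067109668295
```

Call:
servo_tool:
  motion:
    - [[0.5, -0.018, -0.014, -0.2, 0], [0.5, 0, 0, -0.1, 0], [0.5, 0, 0, 0, 0], [0.3, 0, 0, 0, 0], [0.1, 0, 0, 0, 0], [0, 0, 0, 0, 0], [0, 0, 0, 0, 0], [0, 0, 0, 0, 0]]
  newtons: 40

```text
t: 17.15
eef_pos: [0.4794, 0.2918, 0.1428]
tool_rot: [-0.001, 0.782, -0.623, 0.0]
contact_force: [5.3, -0.5, 1.1]
gripper_width: 0.315
grasp_force: 39.7
```

```bash
python3 k.py; python3 - <<'E'
from h import *
cap('wrist','w9')
E
```

```text
{'t': np.float64(17.15), 'eef_pos': array([0.4794, 0.2918, 0.1428]), 'tool_rot': array([-8.000e-04,  7.823e-01, -6.229e-01,  4.000e-04]), 'q': array([-0.7559,  0.4241,  0.1235,  1.9378, -0.0715,  0.7819,  2.7749]), 'contact_force': array([ 5.3236, -0.5232,  1.112 ]), 'torque': array([ 0.0796, -0.8402,  0.011 ]), 'gripper_width': np.float64(0.3149), 'grasp_force': np.float64(39.6662)}
yaw 3.367519741555179
```

View pics/w9.png

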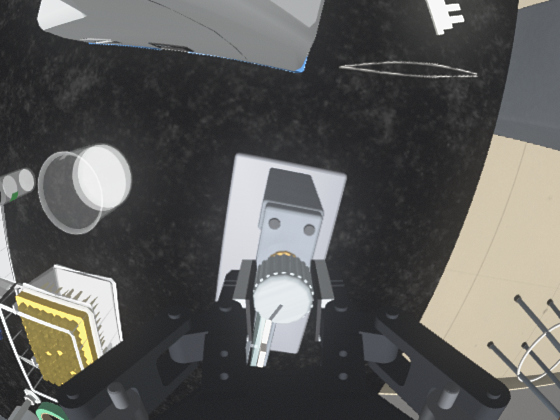

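Call:
servo_tool:
  motion:
    - [[0, 0, 0, -0.004, -1], [0, 0, 0, -0.004, -1], [0, 0, 0, -0.004, -1], [0, 0, 0, -0.004, -1], [0, 0, 0, -0.004, -1], [0, 0, 0, -0.004, -1], [0, 0, 0, -0.004, -1], [0, 0, 0, -0.004, -1], [0, 0, 0, -0.004, -1], [0, 0, 0, -0.004, -1], [0, 0, 0, -0.004, -1], [0, 0, 0, -0.004, -1], [0, 0, 0, -0.004, -1], [0, 0, 0, -0.004, -1], [0, 0, 0, -0.004, -1], [0, 0, 0, -0.004, -1], [0, 0, 0, 0, 0]]

```text
t: 18.9
eef_pos: [0.4794, 0.2921, 0.1403]
tool_rot: [0.001, 0.062, 0.998, 0.0]
contact_force: [4.3, 0.6, 3.4]
gripper_width: 0.314
grasp_force: 39.9
```

```bash
python3 k.py
```

```text
{'t': np.float64(18.9), 'eef_pos': array([0.4794, 0.2921, 0.1403]), 'tool_rot': array([1.000e-03, 6.210e-02, 9.981e-01, 5.000e-04]), 'q': array([-1.1214,  0.4892,  0.6039,  1.9633, -0.3806,  0.8002,  1.1432]), 'contact_force': array([4.2583, 0.5779, 3.3816]), 'torque': array([ 0.2099, -0.904 , -0.0664]), 'gripper_width': np.float64(0.3141), 'grasp_force': np.float64(39.9311)}
yaw 1.44644275840413
```

Call:
servo_tool:
  motion:
    - [[0, 0, 0, -0.004, -1], [0, 0, 0, -0.004, -1], [0, 0, 0, -0.004, -1], [0, 0, 0, -0.004, -1], [0, 0, 0, -0.004, -1], [0, 0, 0, -0.004, -1], [0, 0, 0, -0.004, -1], [0, 0, 0, -0.004, -1], [0, 0, 0, -0.004, -1], [0, 0, 0, -0.004, -1], [0, 0, 0, -0.004, -1], [0, 0, 0, -0.004, -1], [0, 0, 0, -0.004, -1], [0, 0, 0, -0.004, -1], [0, 0, 0, -0.004, -1], [0, 0, 0, -0.004, -1], [0, 0, 0, 0, 0]]

```text
t: 20.6
eef_pos: [0.4798, 0.2919, 0.1379]
tool_rot: [0.0, 0.853, 0.522, 0.001]
contact_force: [2.9, 1.0, 8.5]
gripper_width: 0.313
grasp_force: 40.5
```

```bash
python3 k.py; python3 - <<'E'
from h import *
cap('wrist','w10'); a=cv2.imread('pics/w9.png')[240:380,200:370]; b=cv2.imread('pics/w10.png')[240:380,200:370]
cv2.imwrite('pics/ab.png',cv2.resize(np.hstack([a,b]),None,fx=2.3,fy=2.3))
E
```

```text
{'t': np.float64(20.6), 'eef_pos': array([0.4798, 0.2919, 0.1379]), 'tool_rot': array([3.00e-04, 8.53e-01, 5.22e-01, 1.10e-03]), 'q': array([-1.4204,  0.7122,  1.0937,  1.9804, -0.7912,  0.9539, -0.3934]), 'contact_force': array([2.9176, 1.0314, 8.4807]), 'torque': array([-0.0319, -0.8175, -0.1007]), 'gripper_width': np.float64(0.3133), 'grasp_force': np.float64(40.5239)}
yaw 5.810692512566463
```

Call:
servo_tool:
  motion:
    - [[0, 0, 0, -0.003, -1], [0, 0, 0, -0.003, -1], [0, 0, 0, -0.003, -1], [0, 0, 0, -0.003, -1], [0, 0, 0, 0, 0]]

```text
t: 21.15
eef_pos: [0.4797, 0.2918, 0.1374]
tool_rot: [0.0, 0.953, 0.304, 0.001]
contact_force: [4.1, 0.8, 8.1]
gripper_width: 0.313
grasp_force: 40.5
```

```bash
python3 k.py
```

```text
{'t': np.float64(21.15), 'eef_pos': array([0.4797, 0.2918, 0.1374]), 'tool_rot': array([1.000e-04, 9.526e-01, 3.042e-01, 1.100e-03]), 'q': array([-1.4641,  0.7957,  1.199 ,  1.9828, -0.8924,  1.0242, -0.7833]), 'contact_force': array([4.1274, 0.7689, 8.1362]), 'torque': array([-0.0235, -0.8013, -0.0756]), 'gripper_width': np.float64(0.3135), 'grasp_force': np.float64(40.4552)}
yaw 5.330600015577105
```

Call:
servo_tool:
  motion:
    - [[0, 0, 0, -0.003, -1], [0, 0, 0, -0.003, -1], [0, 0, 0, -0.003, -1], [0, 0, 0, 0, 0]]

```text
t: 21.55
eef_pos: [0.4771, 0.2913, 0.1366]
tool_rot: [-0.0, 0.992, 0.129, -0.002]
contact_force: [-6.0, -1.1, 15.2]
gripper_width: 0.315
grasp_force: 41.5
```

```bash
python3 k.py
```

```text
{'t': np.float64(21.55), 'eef_pos': array([0.4771, 0.2913, 0.1366]), 'tool_rot': array([-2.000e-04,  9.916e-01,  1.293e-01, -2.200e-03]), 'q': array([-1.488 ,  0.8605,  1.2697,  1.986 , -0.9597,  1.0872, -1.0827]), 'contact_force': array([-5.9685, -1.1005, 15.1709]), 'torque': array([-0.152 ,  1.219 ,  0.3655]), 'gripper_width': np.float64(0.3146), 'grasp_force': np.float64(41.5331)}
yaw 4.971690771333172
```

Call:
servo_tool:
  motion:
    - [[0, 0.03, 0.01, 0, -0.5], [0, 0.02, 0, 0, -0.5], [0, 0, 0, 0, 0], [0, 0, 0, 0, 0]]

```text
t: 21.95
eef_pos: [0.4786, 0.2917, 0.1364]
tool_rot: [-0.0, 0.997, 0.071, -0.003]
contact_force: [-5.5, -0.5, 13.1]
gripper_width: 0.313
grasp_force: 41.6
```

```bash
python3 k.py; python3 - <<'E'
from h import *
cap('wrist','w11'); 
cv2.imwrite('pics/ab.png',cv2.resize(np.hstack([cv2.imread(f'pics/w{i}.png')[255:365,225:345] for i in(9,10,11)]),None,fx=2.2,fy=2.2,interpolation=cv2.INTER_CUBIC))
W,p=fish('w11'); X,Y,Z=W[...,0],W[...,1],W[...,2]
k=(np.hypot(X-.479,Y-.2918)<.012)&(Z>.12)&(Z<.155); print('knob top',np.percentile(Z[k],[50,90]))
W,p=fish('w9'); X,Y,Z=W[...,0],W[...,1],W[...,2]
k=(np.hypot(X-.479,Y-.2918)<.012)&(Z>.12)&(Z<.155); print('knob top start',np.percentile(Z[k],[50,90]))
E
```

```text
{'t': np.float64(21.95), 'eef_pos': array([0.4786, 0.2917, 0.1364]), 'tool_rot': array([-3.000e-04,  9.975e-01,  7.130e-02, -2.700e-03]), 'q': array([-1.49  ,  0.8826,  1.289 ,  1.9823, -0.9802,  1.1084, -1.1822]), 'contact_force': array([-5.4672, -0.4532, 13.077 ]), 'torque': array([-0.3376,  1.3078,  0.5084]), 'gripper_width': np.float64(0.3128), 'grasp_force': np.float64(41.6035)}
yaw 4.8551028840367785
knob top [0.13871737 0.13941208]
knob top start [0.14425997 0.14500785]
```

View pics/ab.png

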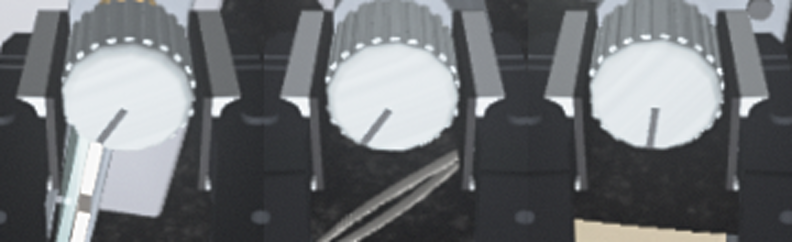

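```bash
cat > ang.py <<'E'
from h import *
import sys
def ang(tag,zt,dbg=None):
    im=ortho(tag,(.459,.499),(.272,.312),zt,.0001).min(-1).astype(float)  # rows x desc, cols y desc
    n=im.shape[0]; i,j=np.mgrid[:n,:n]; x=.499-i*1e-4-.479; y=.312-j*1e-4-.2918
    k=(np.hypot(x,y)<.0105)&(im<np.median(im[np.hypot(x,y)<.008])-50)
    k=cv2.morphologyEx(k.astype('u1'),cv2.MORPH_OPEN,np.ones((3,3)))
    l,lab,st,ce=cv2.connectedComponentsWithStats(k); m=lab==1+np.argmax(st[1:,4])
    P=np.stack([x[m],y[m]],1); vx,vy,x0,y0=cv2.fitLine(P.astype('f'),cv2.DIST_L2,0,.01,.01).ravel()
    s=np.sign(vx*x0+vy*y0); print(tag,m.sum(),'ctr',(x0*1e3).round(1),(y0*1e3).round(1),'angle',np.arctan2(vy*s,vx*s).round(4)%(2*np.pi))
for a in sys.argv[1:]: t,z=a.split(','); ang(t,float(z))
E
python3 ang.py w8,.1443 w9,.1443 w10,.1394 w11,.1387
```

```text
w8 1158 ctr 2.1 5.7 angle 1.2427
w9 1462 ctr 2.0 5.6 angle 1.2339
w10 1459 ctr -5.0 -3.2 angle 3.6800854
w11 1335 ctr -5.7 -0.2 angle 3.1659856
```

Call:
servo_tool:
  motion:
    - [[0, 0, 0, 0.004, 1], [0, 0, 0, 0.004, 1], [0, 0, 0, 0.004, 1], [0, 0, 0, 0.004, 1], [0, 0, 0, 0.004, 1], [0, 0, 0, 0.004, 1], [0, 0, 0, 0.004, 1], [0, 0, 0, 0.004, 1], [0, 0, 0, 0.004, 1], [0, 0, 0, 0.004, 1], [0, 0, 0, 0.004, 1], [0, 0, 0, 0.004, 1], [0, 0, 0, 0.004, 1], [0, 0, 0, 0, 0], [0, 0, 0, 0, 0]]

```text
t: 23.5
eef_pos: [0.4801, 0.2907, 0.1384]
tool_rot: [-0.0, 0.661, 0.75, -0.001]
contact_force: [-0.1, -4.2, 7.2]
gripper_width: 0.306
grasp_force: 40.8
```

```bash
python3 k.py; python3 -c "
from h import *
cap('wrist','w12')"; python3 ang.py w12,.1407
```

```text
{'t': np.float64(23.5), 'eef_pos': array([0.4801, 0.2907, 0.1384]), 'tool_rot': array([-4.000e-04,  6.612e-01,  7.502e-01, -9.000e-04]), 'q': array([-1.3433,  0.6247,  0.9514,  1.9745, -0.6598,  0.89  ,  0.0877]), 'contact_force': array([-0.1444, -4.1776,  7.1507]), 'torque': array([-0.9592,  0.0349,  0.0259]), 'gripper_width': np.float64(0.3062), 'grasp_force': np.float64(40.813)}
yaw 0.12603381099017683
w12 1351 ctr 0.0 -5.9 angle 4.6977854
```

Call:
servo_tool:
  motion:
    - [[0, 0, 0, 0.002, 0.32], [0, 0, 0, 0, 0], [0, 0, 0, 0, 0], [0, 0, 0, 0, 0]]

```text
t: 23.95
eef_pos: [0.4801, 0.2907, 0.1384]
tool_rot: [-0.0, 0.647, 0.763, -0.001]
contact_force: [0.1, -4.4, 7.1]
gripper_width: 0.312
grasp_force: 41.0
```

```bash
python3 k.py; python3 -c "
from h import *
cap('wrist','w13');cap('scene','s13')
W,p=fish('w13'); X,Y,Z=W[...,0],W[...,1],W[...,2]
k=(np.hypot(X-.479,Y-.2918)<.012)&(Z>.12)&(Z<.155); print('knob top',np.percentile(Z[k],[50,90]))
k=(abs(X-.476)<.009)&(Z>.08)&(Z<.093)&(Y>.31)&(Y<.43); print('cass',np.percentile(Z[k],[50,90]),Y[k].min(),Y[k].max())
"; python3 ang.py w13,.1407; python3 -c "
from h import *
cv2.imwrite('pics/s13c.png',cv2.resize(cv2.imread('pics/s13.png')[110:270,120:320],(750,600)))"
```

```text
{'t': np.float64(23.95), 'eef_pos': array([0.4801, 0.2907, 0.1384]), 'tool_rot': array([-2.000e-04,  6.467e-01,  7.628e-01, -1.000e-03]), 'q': array([-1.3385,  0.62  ,  0.9425,  1.974 , -0.6513,  0.8864,  0.1179]), 'contact_force': array([ 0.0683, -4.4362,  7.1439]), 'torque': array([-0.9994, -0.0133,  0.0288]), 'gripper_width': np.float64(0.3124), 'grasp_force': np.float64(40.9661)}
yaw 0.16433125948371302
knob top [0.1406692  0.14136638]
cass [0.08742817 0.08832959] 0.31010860117513966 0.3991960055761212
w13 1331 ctr 0.3 -5.9 angle 4.7289853
```

View pics/s13c.png

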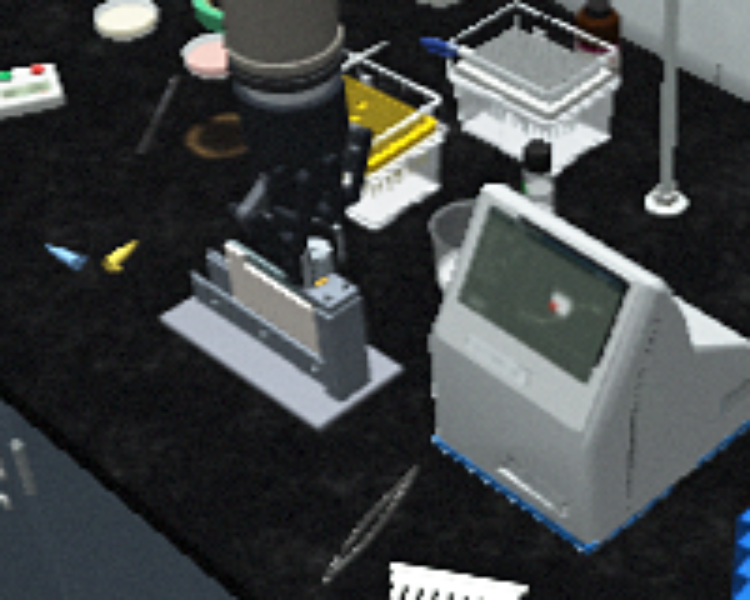

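```bash
python3 -c "
from station import bot
print(bot.hand_in())"
```

```text
the job is handed in; nothing more can be done
None
```

The cassette is loaded up to the post with its notched plate to the open front. I turned the clamp screw until it seated and backed it off 1.56 rad (about a quarter turn). The gripper is holding the knob still there, and the job is handed in at about 24 s.

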